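Eject the battery, line up the quarter-turn fastener and hold the cover shut

TASK

The grey sensor housing is going into storage: press its spring ejector fully in so that the battery slides right out of the bay onto the little tray, then turn the wing fastener until it lies in line with the slot of the cover, that is, between its two index marks and parallel to the long sides of the housing. Then fit the loose metal cover into the rim with the wing standing through the slot, press it down flush against the frame and end the program with the gripper still holding it pressed down there, because the gasket pushes it up again when it is let go. Do not disturb the small carton and the vial that stand nearby.

Things in the scene. Friction and masses are not known exactly. Their poses are not given: they have to be found in the camera images.
- housing: Low grey fixed box, 150 mm (its x) by 190 mm (its y) by 50 mm high; origin: centre of its underside; at yaw 0 its front with cooling slots faces the robot. Front part (x -75 to 10 mm): closed deck 50 mm high. Rear part (x 10 to 60 mm): open-topped battery bay along y, floor 4 mm high. A flared rim stands 10 mm above the deck, 3 (bottom) to 7 mm (top) clear of the seated cover.
- bay_mouth (a point): Middle of the bay's open end, at floor level, x = 35, y = -95, z = 4 mm of the housing. The mouth is 50 mm wide and 40 mm high. From here a tray, 81 mm long and level with the bay floor, runs to y = -176 mm, 56 mm wide between 14 mm high edges.
- seat (a point): Middle of the housing at deck level, 50 mm above its underside, axes as the housing; the cover's origin comes here when pressed flush. A sprung black rubber gasket ring (116 by 158 mm) on the deck stands 5 mm proud when free and sinks level with the deck when pressed: 4 N to start, 10 N at full depth, the cover's own weight of about 3 N included. The cover then meets the solid deck.
- battery: Loose black block, 40 mm (x) by 46 mm (y) by 34 mm high, 0.12 kg, origin at the centre of its underside. It starts in the bay at about x = 35, y = -68 mm of the housing; pushed right out, it stands on the tray with its centre past y = -118 mm. It can be left there.
- ejector_face (a point): Centre of the outer (+y) face of the ejector's black push plate, 44 mm wide, from 9 to 51 mm above the worktop, 8 mm thick, on a rod at the +y end of the housing. At rest this point is at x = 35, y = 163, z = 30 mm of the housing, 68 mm outside its end wall. Axes as the housing: push along -y.
- ejector (a joint): Travel of the ejector in m: 0 at rest, 0.056 fully pressed in. Its spring needs 2 N to start and 6.5 N at full travel, and brings it back when it is released; the battery stays out.
- wing (a point): Centre of the fastener's wing, a steel bar 36 mm long (its y), 10 mm thick (its x), 20 mm tall (58 to 78 mm above the worktop), on a 10 mm stud with a 16 mm wide hub round the wing's lowest 6 mm. Upright turning axis at x = -30, y = -45 mm of the housing; this point is 68 mm above the worktop. Its axes turn with it.
- fastener (a joint): Angle of the fastener in rad, anticlockwise from above; 0 = wing along the housing's y, between the two index marks and in line with the cover's slot; it can turn from -0.35 to 1.75 and stays where it is left (friction 0.04 N m). It starts between 0.7 and 1.4.
- cover: Loose aluminium cover, 128 mm (x) by 162 mm (y) by 6 mm, about 0.28 kg, lying flat on the worktop. Origin: centre of its underside, z up. A slot goes through it for the wing, 24 mm (x) by 50 mm (y), centred at x = -30, y = -45 mm of the cover. It belongs on the housing with its axes along those of the housing.
- cover_handle (a point): Middle of the cover's handle, a solid upright rib 60 mm long (x), 14 mm thick (y), rising from the plate (6 mm) to 34 mm above the underside; this point is at x = 0, y = 30, z = 20 mm of the cover, axes as the cover.
- carton_loose: Small printed orange carton, 28 by 82 by 28 mm, lying on the worktop; a bystander. Origin: centre of its underside.
- vial_loose: Small brown bottle with a white cap, 30 mm diameter, 62 mm tall, standing on the worktop; a bystander. Origin: centre of its underside.

How it is judged:
By the outcome, as a careful person would: the job done as asked, in the order asked, and still so for the second after the job is handed in, while the arm keeps its last pose, push and grip.
It also fails if it takes over 64 s, if anything falls off the work surface, if the arm or the gripper's body presses on something with over 40 N, if the wrist force passes 120 N, or if a joint passes its speed limit or range.

ROBOT

A 7-joint arm with a two-finger parallel gripper is mounted at the origin on a cart in front of the work surface, level with it; the furniture and walls round the work are solid. World frame = base frame: x ahead of the robot, y to its left, z up, the work surface at z = 0. Lengths are in m, angles in rad, forces in N, time in s.
With the tool pointing down it reaches from about 0.35 to 0.9 m from the base axis. Payload 8.1 kg.
Tool frame: the origin (TCP) lies at the very end of the fingers, on their centre line; the grasp point (between the pads) lies 19 mm behind it (arm.tcp_to_grasp is the z of the grasp point in the tool frame, in m); z points along the fingers, y is the line along which they close (so a half turn about z gives the same grasp; the last joint's range is limited). The gripper opens to 92 mm and grips with 3 to 60 N. Pads are 19 mm wide; open, the fingers measure 130 mm over their backs; the gripper's body (75 mm by 190 mm) begins 47 mm behind the grasp point.
Start: joints at [1.197, 0.434, 0.025, 1.573, -0.012, 1.134, -0.075], TCP at [0.167, -0.602, 0.227] pointing down, gripper open.
Joint ranges: [-2.62, 2.62], [-0.44, 2.09], [-1.27, 1.32], [0.08, 2.57], [-1.32, 4.46], [0.12, 2], [-2.74, 2.74]. Speed limits (rad/s): [2.22, 2.22, 3.01, 3.01, 3.14, 3.14, 3.14].

INTERFACE

Orientations are given as a rotation vector (axis times angle).
In Python, from cell import readout, vision, sign_off, arm gives the robot as it stands. The module is installed in compiled form; this text tells all that it offers.
- The arm moves only by the shell command python3 -m creep 'ROWS' [FORCE]. ROWS is JSON, a list of rows, each a list of 5 numbers: the shift along the tool's x, y, z in units of 4 cm (1.0 is 4 cm), then the turn about the tool's z in units of 4 degrees (1.0 is 4 degrees), then the opening, from 0 (shut) to 1 (fully open). A call has 1 to 12 rows; each row shifts and turns the commanded pose from where the row before left it, along the tool's axes as they then stand; what a row does not reach is not made up. A row lasts 1/8 s, in which the tool goes at most 62.5 mm and 10.7 degrees, less where a joint would pass 70% of its speed; a pose out of reach is approached as far as the arm can. A call with a number of a shift or a turn outside -1 to 1 is refused whole. A call with a gripper value outside its range is refused whole. The fingers move at their own pace and stop on an object; FORCE is the grip in N (left out, the last holds). Time passes only in rows, so rows that do not move let the fingers close. It gives the time, the measured TCP pose, the force, the opening and the grip force at its end, in the units of the state.
- readout.observe(): the state, without advancing time (a new reading comes with each control period).
- vision.get_image(name): name is "scene" or "top" or "wrist"; returns a dict with "pixels" (480x640x3 uint8, blue, green, red), "z_map" (480x640 float32, m along the optical axis (not along the pixel's ray), 0 where there is no reading), "camera_matrix" (3x3 intrinsics, pixels), "k1" (the pictures are not rectified: a ray, as slopes to the right and down, at radius r is drawn at 1 + k1 r^2 times it, then the intrinsics apply), "position" and "rotation" of the camera in the world. Camera axes: x right, y up, looking along -z (the intrinsics and any distortion apply to the point x, -y, -z); pixel columns grow to the right and rows downward; lengths in m; the calibration is good to about 2 mm. A picture is of the moment at which its call begins.
- sign_off(): hands the job in; it is judged then, once.
The state is a dict: "clock": time; "joints": joint angles; "dq": joint speeds; "joint_efforts": joint torques, N m; "position": TCP position; "ee_rot": TCP orientation; "force": force on the tool from outside, world axes, zero at the start; "ft_torque": the same for the moment, N m; "width": opening from 0.0 (shut) to 1.0 (fully open); "gripper_force": force on a finger pad.
Only numpy, scipy, OpenCV 4.12 (cv2) and the standard library are available. Lean on these libraries where they do the work, as an engineer would, in place of code of your own. Each camera call takes 0.05 s, during which the arm holds its last target. There are 200 camera calls.

## Working session

There is one attempt and no reset: what is moved stays moved. The work goes in short steps, Python scripts to look and compute and a shell command to move; the robot and the scene stay as the last step left them, time stands still between calls to the robot, and variables do not carry over. Pictures are saved under pics/ and viewed, at most 10 in all, crops included, and the job is handed in when it is done.

```bash
mkdir -p pics; cat > h.py <<'E'
import numpy as np, cv2
from cell import readout, vision, arm
from scipy.spatial.transform import Rotation as R
def cloud(im):
    K=np.array(im["camera_matrix"]);z=im["z_map"]
    v,u=np.mgrid[0:480,0:640]
    d=np.stack([(u-K[0,2])/K[0,0],(v-K[1,2])/K[1,1]],-1)
    s=d.copy()
    for _ in range(8): s=d/(1+im["k1"]*(s**2).sum(-1,keepdims=True))
    p=np.stack([s[...,0]*z,-s[...,1]*z,-z],-1)
    r=np.array(im["rotation"])
    if r.shape!=(3,3): r=R.from_rotvec(r).as_matrix()
    P=p@r.T+np.array(im["position"]); P[z==0]=np.nan
    return P
E
python3 - <<'E'
from h import *
s=readout.observe();print(s)
for n in("top","scene"):
    im=vision.get_image(n);cv2.imwrite(f"pics/{n}0.png",im["pixels"]);P=cloud(im);np.save(f"{n}0.npy",P)
    print(n,im["position"],im["rotation"],im["camera_matrix"],im["k1"],P[240,320])
E
```

```text
{'clock': 0.0, 'joints': array([ 1.19737453,  0.43519825,  0.02498747,  1.57412515, -0.01161261,
        1.13399843, -0.07507629]), 'dq': array([ 0.00113725, -0.0001738 ,  0.00091199,  0.00072367, -0.00079917,
        0.00087797, -0.00151455]), 'joint_efforts': array([ 7.56671452e-04, -6.67838502e+01,  9.85663645e-01, -3.14458251e+01,
       -6.03277353e-02,  4.29204851e-02,  1.71733204e-04]), 'position': array([ 0.16700041, -0.60172855,  0.22594966]), 'ee_rot': array([-3.11131729e+00, -4.23797526e-01,  5.48785441e-04]), 'force': array([-0.12827538, -0.50395984, -0.19689788]), 'ft_torque': array([0.02261849, 0.03324021, 0.0111642 ]), 'gripper_force': 0.0, 'width': 0.9965124829138137}
top [0.33290093 0.06553592 1.3707086 ] [ 0.11224149 -0.07983761 -1.57725569] [[589.22973582   0.         312.37167533]
 [  0.         589.22973582 246.82113082]
 [  0.           0.           1.        ]] -0.11831059139533484 [0.51686191 0.07515099 0.00301389]
scene [-0.00767573  0.45468599  0.89365272] [ 0.38904847 -0.7375674  -2.08593738] [[554.85700653   0.         324.19850329]
 [  0.         554.85700653 241.9562304 ]
 [  0.           0.           1.        ]] -0.16065966925357447 [0.59704597 0.04420442 0.00097051]
```

View pics/top0.png

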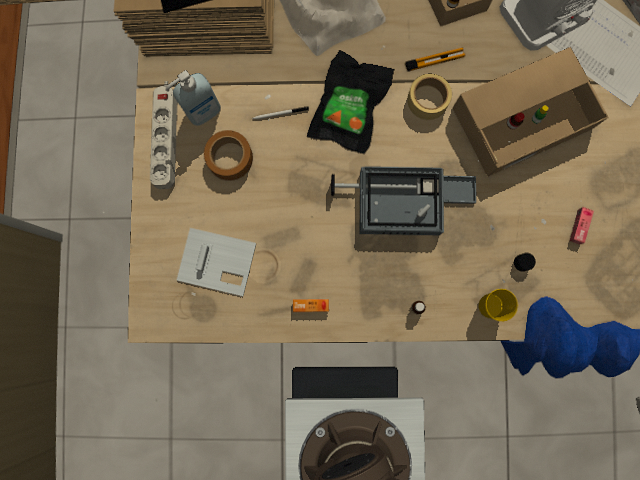

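View pics/scene0.png

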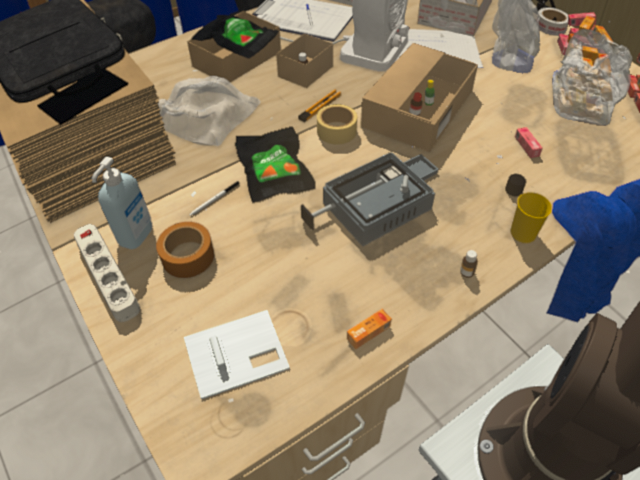

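Top view: the housing is at about (401,201), ejector plate (333,186), wing (424,212), tray (458,190), cover (217,263) with handle (203,262) and slot (231,278), carton (310,306), vial (418,307).

```bash
python3 - <<'E'
from h import *
for n in("top","scene"):
    P=np.load(f"{n}0.npy");img=cv2.imread(f"pics/{n}0.png")
    x,y,z=P[...,0],P[...,1],P[...,2]
    def rep(name,m):
        q=P[m].astype(np.float32)
        if len(q)<4: print(n,name,len(q));return
        r=cv2.minAreaRect((q[:,:2]*1000));print(n,name,len(q),'rect',np.round(r[0],1),np.round(r[1],1),round(r[2],2),'z',np.round(np.median(q[:,2])*1000,1),'mean',np.round(q.mean(0)*1000,1))
    hb=(x>.42)&(x<.68)&(y>-.12)&(y<.14)
    rep('rim',hb&(z>.054)&(z<.066)&(y<.09)); 
    rep('wing',hb&(z>.070)&(z<.09))
    rep('plate',(x>.42)&(x<.68)&(z>.038)&(z<.056)&(y>.08)&(y<.16))
    g=img.min(-1)>140
    cb=(x>.2)&(x<.55)&(y>.22)&(y<.55)&g
    rep('cover',cb&(z>-.002)&(z<.013))
    rep('handle',(x>.2)&(x<.55)&(y>.22)&(y<.55)&(z>.022)&(z<.045))
    rep('carton',(x>.2)&(x<.5)&(y>-.0)&(y<.22)&(z>.02)&(z<.04))
    rep('vial',(x>.2)&(x<.5)&(y>-.2)&(y<.0)&(z>.03)&(z<.08))
    print(n,'table z',np.nanmedian(z[(x>.4)&(x<.7)&(abs(z)<.012)]))
img=cv2.imread("pics/top0.png")
a=cv2.resize(img[150:250,310:490],None,fx=4.4,fy=4.4,interpolation=cv2.INTER_CUBIC);cv2.imwrite("pics/c1.png",a)
E
```

```text
top rim 601 rect [603.2 -36.8] [166.6 148.3] 89.67 z 56.6 mean [604.2 -58.2  57.2]
top wing 0
top plate 0
top cover 2996 rect [469.4 320.3] [162.  126.6] 76.5 z 6.0 mean [471.7 318.8   6. ]
top handle 178 rect [476.1 349.3] [16.4 59.7] 75.51 z 33.1 mean [475.7 348.4  32.6]
top carton 452 rect [364.9  98.1] [80.  27.5] 89.55 z 28.1 mean [365.2  98.7  28. ]
top vial 145 rect [ 357.6 -144.2] [28.3 27.1] 88.66 z 48.0 mean [ 357.4 -142.7   50.4]
top table z 0.00013575486591088648
scene rim 584 rect [604.5 -36.3] [165.4 150.9] 89.47 z 56.8 mean [604.2 -56.8  57.4]
scene wing 0
scene plate 0
scene cover 8339 rect [419.5 374.9] [261.4 310.1] 0.2 z 4.8 mean [463.7 358.9   4.1]
scene handle 274 rect [475.6 348.8] [14.4 61.1] 75.99 z 33.8 mean [472.9 349.4  33.4]
scene carton 685 rect [366.1  97.5] [29.9 82.5] 0.98 z 28.5 mean [364.5  99.3  28.1]
scene vial 249 rect [ 357.6 -143. ] [30.4 24. ] 15.88 z 45.8 mean [ 356.2 -140.8   49. ]
scene table z 0.0013212954378158392
```

View pics/c1.png

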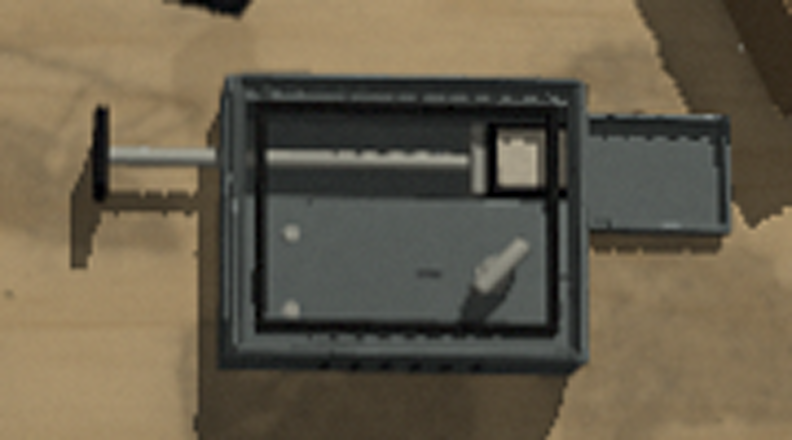

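The crop shows the wing at about 45° (480,285)–(520,245), the index mark left of it at (430,272), the battery at (518,158), and the ejector plate at (100,152). My rim window cut off part of the housing, so I'll refit.

```bash
python3 - <<'E'
from h import *
for n in("top","scene"):
    P=np.load(f"{n}0.npy");x,y,z=P[...,0],P[...,1],P[...,2]
    def rep(name,m):
        q=P[m].astype(np.float32)
        if len(q)<4: print(n,name,len(q));return
        r=cv2.minAreaRect((q[:,:2]*1000));print(n,name,len(q),'rect',np.round(r[0],1),np.round(r[1],1),round(r[2],2),'z',np.round(np.median(q[:,2])*1000,1),'rng',np.round(q.min(0)*1000,1),np.round(q.max(0)*1000,1))
    hb=(x>.5)&(x<.70)&(y>-.2)&(y<.10)
    rep('rim',hb&(z>.054)&(z<.064))
    rep('rimtop',hb&(z>.058)&(z<.064))
    rep('wing',hb&(z>.067)&(z<.09))
    rep('plate',(x>.5)&(x<.7)&(z>.043)&(z<.056)&(y>.07)&(y<.2))
    rep('platerod',(x>.5)&(x<.7)&(z>.022)&(z<.056)&(y>.07)&(y<.2))
    rep('battery',hb&(z>.03)&(z<.042)&(x>.61)&(y<-.08))
    rep('tray edges',(x>.58)&(x<.72)&(z>.008)&(z<.02)&(y>-.3)&(y<-.15))
    rep('bench to right', (x>.45)&(x<.75)&(z>.01)&(y>.1)&(y<.35))
E
```

```text
top rim 1042 rect [603.  -76.9] [246.9 148.6] 89.57 z 56.5 rng [ 527.8 -200.    54. ] [677.3  46.4  64. ]
top rimtop 321 rect [ 602.9 -111.9] [177.6 146.5] 89.21 z 59.6 rng [ 529.  -199.9   58. ] [676.5 -22.2  64. ]
top wing 68 rect [ 557.7 -167.6] [50.  31.9] 40.66 z 76.9 rng [ 528.4 -171.8   67.2] [ 582.9 -140.9   82.6]
top plate 0
top platerod 0
top battery 364 rect [ 639.1 -140.8] [118.3  45.5] 88.98 z 36.3 rng [ 615.3 -199.9   30. ] [661.6 -81.5  41.9]
top tray edges 227 rect [ 634.4 -230. ] [ 89.4 156.2] 12.82 z 13.0 rng [ 601.2 -299.4    8. ] [ 695.3 -150.1   19.8]
top bench to right 1198 rect [600.1 244. ] [211.7 299.7] 90.0 z 44.3 rng [450.3 138.1  10. ] [749.9 349.8  55.1]
scene rim 1080 rect [604. -77.] [246.3 153. ] 89.79 z 56.7 rng [ 527.2 -200.    54. ] [680.7  46.   63.9]
scene rimtop 375 rect [ 604.  -111.1] [178.7 151.7] 89.2 z 59.9 rng [ 527.2 -200.    58. ] [680.7 -20.9  63.9]
scene wing 75 rect [ 572.3 -155.5] [ 9.7 36.3] 43.76 z 78.0 rng [ 557.7 -169.3   67.1] [ 586.1 -140.6   82.8]
scene plate 0
scene platerod 0
scene battery 447 rect [ 644.  -137.5] [114.8  45.7] 89.11 z 37.4 rng [ 620.7 -195.2   30.1] [666.9 -80.3  41.9]
scene tray edges 215 rect [ 635.5 -222.6] [144.1  68.2] 89.01 z 13.6 rng [ 600.3 -294.8    8. ] [ 669.1 -151.    19.5]
scene bench to right 1717 rect [600.6 292.8] [298.6 114.8] 0.17 z 41.5 rng [451.1 235.2  10. ] [750.  349.9  54.3]
```

```bash
python3 - <<'E'
from h import *
from scipy.optimize import minimize
for n in("top","scene"):
    P=np.load(f"{n}0.npy");x,y,z=P[...,0],P[...,1],P[...,2]
    def rep(name,m):
        q=P[m].astype(np.float32)
        if len(q)<4: print(n,name,len(q));return
        r=cv2.minAreaRect((q[:,:2]*1000));print(n,name,len(q),'rect',np.round(r[0],1),np.round(r[1],1),round(r[2],2),'z',np.round(np.median(q[:,2])*1000,1),'rng',np.round(q.min(0)*1000,1),np.round(q.max(0)*1000,1))
    hb=(x>.51)&(x<.70)&(y>-.23)&(y<.01)
    rep('rim',hb&(z>.054)&(z<.064))
    rep('rimtop',hb&(z>.0565)&(z<.064))
    w=(x>.55)&(x<.60)&(y>-.19)&(y<-.13)
    rep('wing',w&(z>.071)&(z<.085))
    rep('plate',(x>.5)&(x<.7)&(z>.04)&(z<.056)&(y>.02)&(y<.09))
    rep('platerod',(x>.5)&(x<.7)&(z>.022)&(z<.04)&(y>.0)&(y<.09))
    rep('battery',(x>.618)&(x<.66)&(z>.03)&(z<.042)&(y<-.14)&(y>-.21))
    rep('tray edges',(x>.58)&(x<.72)&(z>.010)&(z<.02)&(y>-.32)&(y<-.215))
    # side lines of rim
    for nm,m,ax in (('front',hb&(z>.05)&(z<.065)&(x<.545)&(y>-.19)&(y<-.02),1),('back',hb&(z>.05)&(z<.065)&(x>.66)&(y>-.19)&(y<-.02),1)):
        q=P[m]; 
        # outer edge per y bin
        b=np.arange(-.19,-.02,.01);e=[(np.min if nm=='front' else np.max)(q[(q[:,1]>=c)&(q[:,1]<c+.01)][:,0]) for c in b]
        f=np.polyfit(b+.005,e,1);print(nm,'slope deg',np.degrees(np.arctan(f[0])),'x at -.11',np.polyval(f,-.11))
E
```

```text
top rim 1148 rect [ 602.7 -113.8] [188.2 148.6] 89.57 z 56.7 rng [ 527.8 -208.2   54. ] [677.3 -20.   64. ]
top rimtop 600 rect [ 603.4 -114. ] [181.6 147. ] 88.68 z 58.6 rng [ 529.  -206.2   56.5] [677.1 -22.2  64. ]
top wing 62 rect [ 571.8 -155.7] [ 9.5 31.6] 37.38 z 77.1 rng [ 559.1 -169.7   71.1] [ 582.9 -142.2   82.6]
top plate 68 rect [642.3  45. ] [ 6.9 42.4] 89.33 z 50.2 rng [621.2  41.3  43.8] [663.5  48.6  55.4]
top platerod 82 rect [641.4  25. ] [46.6 40.8] 89.36 z 29.9 rng [621.2   1.7  22.5] [662.   48.5  39.1]
top battery 295 rect [ 637.1 -171.4] [37.5 58.8] 0.87 z 37.1 rng [ 618.1 -200.7   30.1] [ 655.9 -142.    41.9]
top tray edges 187 rect [ 659.3 -268.9] [100.6 117.6] 88.23 z 14.2 rng [ 601.2 -319.9   10. ] [ 717.1 -216.9   19.8]
front slope deg 1.6030261273792978 x at -.11 0.529864449251873
back slope deg 1.0069365988586063 x at -.11 0.6762135511797929
scene rim 1188 rect [ 604.4 -112.2] [186.7 153. ] 88.06 z 56.9 rng [ 527.2 -207.5   54. ] [680.7 -18.4  63.9]
scene rimtop 669 rect [ 604.7 -113.5] [184.8 151.2] 88.42 z 58.9 rng [ 527.2 -207.5   56.5] [680.7 -20.9  63.9]
scene wing 67 rect [ 572.6 -155.8] [ 9.7 35.6] 43.76 z 78.3 rng [ 557.7 -169.3   71.2] [ 586.1 -140.6   82.8]
scene plate 97 rect [642.6  44.8] [ 8.7 42. ] 89.16 z 50.7 rng [621.6  40.2  40. ] [663.5  49.3  55.8]
scene platerod 139 rect [637.4  29.1] [51.  39.6] 70.47 z 31.0 rng [6.221e+02 3.000e-01 2.210e+01] [664.3  48.9  39.7]
scene battery 240 rect [ 639.9 -168.1] [53.7 38.4] 87.04 z 38.2 rng [ 620.7 -194.7   30.2] [ 659.4 -140.9   41.9]
scene tray edges 210 rect [ 659.1 -275.2] [ 69.9 133.3] 71.12 z 14.5 rng [ 600.3 -319.7   10. ] [ 719.1 -237.4   19.8]
front slope deg 1.5196134037619973 x at -.11 0.5288365988243903
back slope deg 0.472667638881399 x at -.11 0.6784270120967957
```

Housing centre ≈ (0.6033,-0.1128), yaw ≈ -1.3°, confirmed by the plate and wing positions. Wing ≈ 45°. The cover is at (0.4694,0.3203), yaw ≈ -13.3°. Next I'll turn the tool and close the fingers.

```bash
cat >> h.py <<'E'
def go(t,yaz):
    "target TCP, azimuth of tool y (deg): turn units first, then shifts in the turned tool axes, units"
    s=readout.observe();M=R.from_rotvec(s["ee_rot"]).as_matrix()
    az=np.degrees(np.arctan2(M[1,1],M[0,1]));d=(yaz-az+180)%360-180
    a=np.radians(yaz);X=np.array([-np.sin(a),np.cos(a),0]);Y=np.array([np.cos(a),np.sin(a),0])
    e=np.array(t)-s["position"]
    print('turn',round(-d/4,2),'shift',np.round([e@X/.04,e@Y/.04,-e[2]/.04],3),'| pos',np.round(s["position"],4),'az',round(az,2),'tilt',np.round(M[2],3),'F',np.round(s["force"],1),'w',round(s["width"],3),'g',round(s["gripper_force"],1),'j7',round(s["joints"][6],2),'t',s["clock"])
E
python3 -m creep '[[0,0,0,-1,0],[0,0,0,-1,0],[0,0,0,-1,0],[0,0,0,-1,0],[0,0,0,-1,0],[0,0,0,-1,0],[0,0,0,-1,0],[0,0,0,-1,0],[0,0,0,-1,0]]'
python3 -m creep '[[0,0,0,-1,0],[0,0,0,-1,0],[0,0,0,-1,0],[0,0,0,-1,0],[0,0,0,-1,0],[0,0,0,-1,0],[0,0,0,-1,0],[0,0,0,-1,0],[0,0,0,-1,0],[0,0,0,-0.3,0],[0,0,0,0,0]]'
python3 -c "
from h import *
go([.642,.085,.2],-1.3)"
```

```text
clock: 1.23
position: [0.167, -0.602, 0.2263]
ee_rot: [-2.827, -1.368, -0.0]
force: [-0.2, 0.2, -0.7]
width: 0.071
gripper_force: 0.0
clock: 2.6
position: [0.1671, -0.6021, 0.2265]
ee_rot: [-2.247, -2.195, -0.0]
force: [0.6, -0.7, 1.4]
width: 0.003
gripper_force: 0.0
turn -0.01 shift [17.444 11.48   0.663] | pos [ 0.1671 -0.6021  0.2265] az -1.35 tilt [ 0. -0. -1.] F [ 0.6 -0.7  1.4] w 0.003 g 0.0 j7 1.08 t 2.6
```

```bash

python3 -m creep '[[0.5,0.4,0,0,0],[0.9,0.6,0,0,0],[0.9,0.6,0,0,0],[0.9,0.6,0,0,0],[0.9,0.6,0,0,0],[0.9,0.6,0,0,0],[0.9,0.6,0,0,0],[0.9,0.6,0,0,0],[0.9,0.6,0,0,0],[0.9,0.6,0,0,0]]'
python3 -m creep '[[0.9,0.6,0,0,0],[0.9,0.6,0,0,0],[0.9,0.6,0,0,0],[0.9,0.6,0,0,0],[0.9,0.6,0,0,0],[0.9,0.6,0,0,0],[0.9,0.6,0,0,0],[0.9,0.6,0,0,0],[0.9,0.5,0,0,0],[0.7,0.4,0,0,0],[0,0,0,0,0],[0,0,0,0,0]]'
python3 -c "
from h import *
go([.642,.085,.022],-1.3)"
```

```text
clock: 3.85
position: [0.4075, -0.2624, 0.2269]
ee_rot: [2.247, 2.194, -0.0]
force: [1.3, -0.5, -0.3]
width: 0.004
gripper_force: 0.0
clock: 5.35
position: [0.6425, 0.0825, 0.2264]
ee_rot: [2.247, 2.195, -0.002]
force: [0.1, -0.1, 0.8]
width: 0.004
gripper_force: 0.0
turn -0.01 shift [ 0.062 -0.013  5.111] | pos [0.6425 0.0825 0.2264] az -1.34 tilt [-0.001 -0.001 -1.   ] F [ 0.1 -0.1  0.8] w 0.004 g 0.0 j7 -0.47 t 5.35
```

```bash

python3 -m creep '[[0,0,0.6,0,0],[0,0,0.9,0,0],[0,0,0.9,0,0],[0,0,0.9,0,0],[0,0,0.9,0,0],[0,0,0.6,0,0],[0,0,0.3,0,0],[0,0,0,0,0]]'
python3 -m creep '[[-0.3,0,0,0,0],[-0.3,0,0,0,0],[-0.2,0,0,0,0],[-0.2,0,0,0,0],[-0.2,0,0,0,0],[-0.2,0,0,0,0],[-0.2,0,0,0,0],[-0.1,0,0,0,0],[0,0,0,0,0]]'
python3 -c "
from h import *
go([.642,.003,.022],-1.3)"
```

```text
clock: 6.35
position: [0.6424, 0.0823, 0.0225]
ee_rot: [-2.247, -2.195, 0.002]
force: [-0.7, 0.4, 0.6]
width: 0.003
gripper_force: 0.0
clock: 7.48
position: [0.6416, 0.0158, 0.0231]
ee_rot: [-2.246, -2.197, -0.002]
force: [0.9, 4.9, 3.0]
width: 0.006
gripper_force: 2.7
turn 0.01 shift [-0.32   0.018  0.027] | pos [0.6416 0.0158 0.0231] az -1.27 tilt [ 0.001  0.001 -1.   ] F [0.9 4.9 3. ] w 0.006 g 2.7 j7 -0.48 t 7.475
```

```bash

python3 -m creep '[[-0.15,0,0,0,0],[-0.1,0,0,0,0],[-0.1,0,0,0,0],[0,0,0,0,0],[0,0,0,0,0]]'
python3 -m creep '[[-0.06,0,0,0,0],[-0.06,0,0,0,0],[0,0,0,0,0],[0,0,0,0,0]]'
python3 - <<'E'
from h import *
im=vision.get_image("top");cv2.imwrite("pics/t2.png",im["pixels"]);P=cloud(im);x,y,z=P.reshape(-1,3).T
m=(x>.61)&(x<.66)&(z>.028)&(z<.045)&(y<-.2)&(y>-.3)
q=P.reshape(-1,3)[m];print(len(q),q.min(0) if len(q) else'',q.max(0) if len(q) else'')
cv2.imwrite("pics/c2.png",cv2.resize(im["pixels"][150:250,310:490],None,fx=4,fy=4))
E
```

```text
clock: 8.1
position: [0.6412, 0.0034, 0.0231]
ee_rot: [-2.244, -2.197, -0.004]
force: [0.7, 8.0, 3.8]
width: 0.003
gripper_force: 4.0
clock: 8.6
position: [0.6412, 0.0032, 0.0233]
ee_rot: [-2.238, -2.198, -0.01]
force: [0.8, 18.6, 1.0]
width: 0.004
gripper_force: 9.3
165 [ 0.61445875 -0.25840485  0.03112724] [ 0.65578334 -0.21596582  0.04457786]
```

View pics/c2.png

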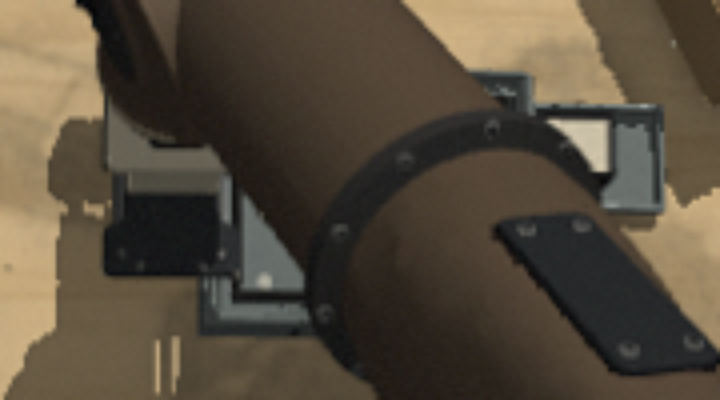

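The ejector is on its stop (18.6 N, no further motion) and the battery is on the tray, centre near y = -0.236 (housing y ≈ -123). The visible end of the battery is at about (580,145) in the crop. I'll back off, lift and go to the wing.

```bash

python3 -m creep '[[0.3,0,0,0,0],[0.4,0,0,0,0],[0.4,0,0,0,0],[0.4,0,0,0,0],[0.4,0,0,0,0],[0.3,0,0,0,0],[0,0,-0.5,0,0],[0,0,-0.9,0,0],[0,0,-0.9,0,0],[0,0,-0.9,0,0],[0,0,-0.6,0,0]]'
python3 -m creep '[[0,0,0,-1,0.5],[0,0,0,-1,0.5],[0,0,0,-1,0.5],[0,0,0,-1,0.5],[0,0,0,-1,0.5],[0,0,0,-1,0.5],[0,0,0,-1,0.5],[0,0,0,-1,0.5],[0,0,0,-1,0.5],[0,0,0,-1,0.5],[0,0,0,-1,0.5],[0,0,0,-0.3,0.5]]'
python3 - <<'E'
from h import *
go([.5722,-.1562,.11],43.8)
P=cloud(vision.get_image("scene")).reshape(-1,3);x,y,z=P.T
w=(x>.55)&(x<.60)&(y>-.19)&(y<-.13)&(z>.071)&(z<.085)
print(w.sum(),cv2.minAreaRect(P[w][:,:2].astype(np.float32)*1000) if w.sum() else 0)
m=(x>.61)&(x<.67)&(z>.031)&(z<.045)&(y<-.2)&(y>-.3)
print(m.sum(),P[m].min(0),P[m].max(0))
E
```

```text
clock: 10.02
position: [0.6434, 0.0835, 0.1782]
ee_rot: [2.246, 2.194, 0.003]
force: [-0.3, -0.0, -0.2]
width: 0.009
gripper_force: 0.0
clock: 11.52
position: [0.6429, 0.0833, 0.1758]
ee_rot: [1.23, 2.89, -0.001]
force: [-0.6, -0.8, 0.0]
width: 0.501
gripper_force: 0.0
turn 0.02 shift [-3.097 -5.419  1.645] | pos [0.6429 0.0833 0.1758] az 43.87 tilt [-0.001 -0.    -1.   ] F [-0.6 -0.8  0. ] w 0.501 g 0.0 j7 0.2 t 11.525
68 ((573.6688842773438, -156.9618682861328), (9.74376106262207, 37.49216079711914), 43.785736083984375)
226 [ 0.61387842 -0.25853507  0.03102821] [ 0.65653599 -0.20065241  0.04441248]
```

```bash

python3 -m creep '[[-0.4,-0.7,0,0,0.5],[-0.5,-0.8,0.1,0,0.5],[-0.5,-0.8,0.3,0,0.5],[-0.5,-0.8,0.3,0,0.5],[-0.5,-0.8,0.3,0,0.5],[-0.4,-0.8,0.3,0,0.5],[-0.3,-0.6,0.3,0,0.5],[0,-0.1,0,0,0.5],[0,0,0,0,0.5],[0,0,0,0,0.5]]'
python3 - <<'E'
from h import *
go([.573,-.1564,.066],43.8)
E
```

```text
clock: 12.82
position: [0.574, -0.1531, 0.1116]
ee_rot: [1.227, 2.891, 0.002]
force: [-0.5, 0.7, -0.3]
width: 0.498
gripper_force: 0.0
turn 0.05 shift [-0.042 -0.075  1.139] | pos [ 0.574  -0.1531  0.1116] az 44.0 tilt [-0.001  0.001 -1.   ] F [-0.5  0.7 -0.3] w 0.498 g 0.0 j7 0.53 t 12.825
```

```bash

python3 -m creep '[[-0.04,-0.07,0.3,0,0.4],[0,0,0.4,0,0.4],[0,0,0.3,0,0.4],[0,0,0.12,0,0.4],[0,0,0,0,0],[0,0,0,0,0],[0,0,0,0,0],[0,0,0,0,0]]' 10
python3 - <<'E'
from h import *
go([.573,-.1564,.066],-1.3)
E
```

```text
clock: 13.82
position: [0.5728, -0.1576, 0.0664]
ee_rot: [1.229, 2.89, 0.001]
force: [1.3, 1.0, 0.0]
width: 0.108
gripper_force: 10.0
turn 11.31 shift [0.029 0.004 0.01 ] | pos [ 0.5728 -0.1576  0.0664] az 43.92 tilt [-0.001  0.001 -1.   ] F [1.3 1.  0. ] w 0.108 g 10.0 j7 0.5 t 13.825
```

```bash

python3 -m creep '[[0,0,0,0.7,0],[0,0,0,1,0],[0,0,0,1,0],[0,0,0,1,0],[0,0,0,1,0],[0,0,0,1,0],[0,0,0,1,0],[0,0,0,1,0],[0,0,0,1,0],[0,0,0,1,0],[0,0,0,1,0],[0,0,0,0.6,0]]'
python3 -m creep '[[0,0,0,0,0],[0,0,0,0,0],[0,0,0,0,0.4],[0,0,0,0,0.4],[0,0,-0.5,0,0.4],[0,0,-0.9,0,0.4],[0,0,-0.9,0,0.4],[0,0,-0.7,0,0.4]]'
python3 - <<'E'
from h import *
go([.4758,.349,.15],76.5)
for n in("top","scene"):
    im=vision.get_image(n);P=cloud(im).reshape(-1,3);x,y,z=P.T
    w=(x>.55)&(x<.60)&(y>-.19)&(y<-.13)&(z>.071)&(z<.085)
    print(w.sum(),cv2.minAreaRect(P[w][:,:2].astype(np.float32)*1000) if w.sum() else 0)
im=vision.get_image("wrist");cv2.imwrite("pics/w1.png",im["pixels"])
E
```

```text
clock: 15.32
position: [0.573, -0.1575, 0.0664]
ee_rot: [2.247, 2.194, 0.002]
force: [2.4, 1.2, 0.6]
width: 0.109
gripper_force: 10.0
clock: 16.32
position: [0.5718, -0.1581, 0.1871]
ee_rot: [-2.246, -2.196, 0.001]
force: [0.1, -0.7, -0.3]
width: 0.398
gripper_force: 0.0
turn -19.45 shift [ 5.292 11.768  0.927] | pos [ 0.5718 -0.1581  0.1871] az -1.3 tilt [-0. -0. -1.] F [ 0.1 -0.7 -0.3] w 0.398 g 0.0 j7 -0.08 t 16.325
27 ((572.50439453125, -143.97352600097656), (11.719234466552734, 8.865364074707031), 89.09215545654297)
83 ((572.69873046875, -156.3830108642578), (35.700645446777344, 12.444215774536133), 85.53788757324219)
```

View pics/w1.png

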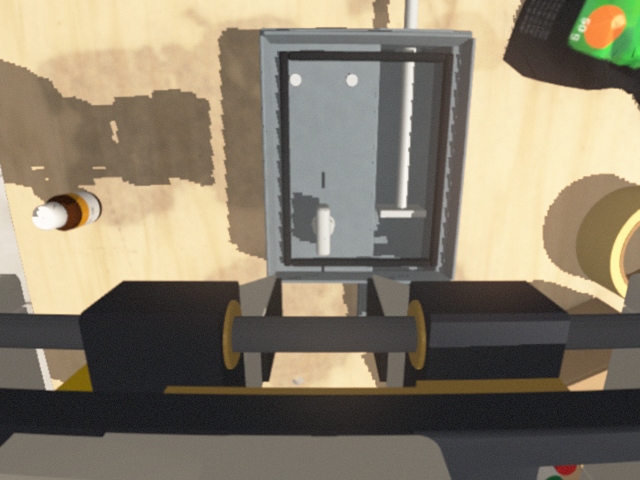

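The wing at (323,230) is upright in the picture, in line with the index marks at (323,180) and (323,268). Gripping it also fixed its axis, giving a seat at ≈ (0.604,-0.1127). Now to the cover.

```bash

python3 -m creep '[[0,0,0,-1,0.4],[0,0,0,-1,0.4],[0,0,0,-1,0.4],[0,0,0,-1,0.4],[0,0,0,-1,0.4],[0,0,0,-1,0.4],[0,0,0,-1,0.4],[0,0,0,-1,0.4],[0,0,0,-1,0.4],[0,0,0,-1,0.4]]'
python3 -m creep '[[0,0,0,-1,0.4],[0,0,0,-1,0.4],[0,0,0,-1,0.4],[0,0,0,-1,0.4],[0,0,0,-1,0.4],[0,0,0,-1,0.4],[0,0,0,-1,0.4],[0,0,0,-1,0.4],[0,0,0,-1,0.4],[0,0,0,-0.5,0.4]]'
python3 -m creep '[[0.3,0.6,0,0,0.4],[0.4,0.9,0,0,0.4],[0.4,0.9,0,0,0.4],[0.4,0.9,0,0,0.4],[0.4,0.9,0,0,0.4],[0.4,0.9,0,0,0.4],[0.4,0.9,0,0,0.4],[0.4,0.9,0,0,0.4],[0.4,0.9,0,0,0.4],[0.4,0.9,0,0,0.4],[0.4,0.9,0,0,0.4],[0.4,0.9,0,0,0.4]]'
python3 -m creep '[[0.4,0.9,0.4,0,0.4],[0.2,0.5,0.5,0,0.4],[0.1,0.3,0.5,0,0.4],[0,0,0.5,0,0.4],[0,0,0.2,0,0.4],[0,0,0,0,0.4]]'
python3 - <<'E'
from h import *
go([.4758,.349,.009],76.7)
P=cloud(vision.get_image("scene")).reshape(-1,3);x,y,z=P.T
w=(abs(x-.475)<.05)&(abs(y-.349)<.05)&(z>.022)&(z<.040)
print(w.sum(),cv2.minAreaRect(P[w][:,:2].astype(np.float32)*1000) if w.sum() else 0)
E
```

```text
clock: 17.73
position: [0.5711, -0.158, 0.1843]
ee_rot: [-1.355, -2.831, 0.001]
force: [0.3, 0.0, -0.5]
width: 0.404
gripper_force: 0.0
clock: 18.98
position: [0.5713, -0.158, 0.1845]
ee_rot: [-0.361, -3.118, -0.0]
force: [0.1, 1.0, -0.2]
width: 0.397
gripper_force: 0.0
clock: 20.48
position: [0.4852, 0.2949, 0.1852]
ee_rot: [-0.364, -3.12, 0.002]
force: [0.9, -0.1, -0.4]
width: 0.401
gripper_force: 0.0
clock: 21.22
position: [0.4745, 0.3654, 0.1013]
ee_rot: [-0.366, -3.12, 0.002]
force: [-0.2, 0.2, 0.7]
width: 0.4
gripper_force: 0.0
turn -0.02 shift [-0.127 -0.392  2.307] | pos [0.4745 0.3654 0.1013] az 76.63 tilt [ 0.    -0.001 -1.   ] F [-0.2  0.2  0.7] w 0.4 g 0.0 j7 0.11 t 21.225
269 ((475.779296875, 348.8208923339844), (14.507987976074219, 60.69642639160156), 75.89649200439453)
```

```bash

python3 -m creep '[[-0.13,-0.4,0,0,0.4],[0,0,0.5,0,0.4],[0,0,0.7,0,0.4],[0,0,0.6,0,0.4],[0,0,0.3,0,0.4],[0,0,0.15,0,0.4],[0,0,0,0,0],[0,0,0,0,0],[0,0,0,0,0],[0,0,0,0,0]]' 45
python3 -c "
from h import *
go([.4758,.3488,.009],76.5)"
```

```text
clock: 22.52
position: [0.4758, 0.3501, 0.0125]
ee_rot: [0.364, 3.12, 0.0]
force: [-0.3, -2.3, 6.4]
width: 0.148
gripper_force: 45.0
turn 0.05 shift [-0.007 -0.033  0.089] | pos [0.4758 0.3501 0.0125] az 76.7 tilt [-0.001  0.    -1.   ] F [-0.3 -2.3  6.4] w 0.148 g 45.0 j7 0.04 t 22.525
```

```bash

python3 -m creep '[[0,0,-0.3,0,0],[0,0,-0.6,0,0],[0,0,-0.9,0,0],[0,0,-0.9,0,0],[0,0,-0.6,0,0],[0,0,-0.2,-0.5,0],[0,0,0,-1,0],[0,0,0,-1,0],[0,0,0,-0.5,0],[0,0,0,0,0]]'
python3 -c "
from h import *
go([.6044,-.0827,.13],88.7)"
```

```text
clock: 23.78
position: [0.4753, 0.3498, 0.1514]
ee_rot: [-0.035, -3.141, 0.001]
force: [0.1, 0.5, -2.8]
width: 0.152
gripper_force: 45.0
turn 0.0 shift [ -3.471 -10.736   0.535] | pos [0.4753 0.3498 0.1514] az 88.71 tilt [ 0.001 -0.    -1.   ] F [ 0.1  0.5 -2.8] w 0.152 g 45.0 j7 0.35 t 23.775
```

```bash

python3 -m creep '[[-0.1,-0.4,0,0,0],[-0.2,-0.7,0,0,0],[-0.3,-0.8,0,0,0],[-0.3,-0.9,0,0,0],[-0.3,-0.9,0,0,0],[-0.3,-0.9,0,0,0],[-0.3,-0.9,0,0,0],[-0.3,-0.9,0,0,0],[-0.3,-0.9,0,0,0],[-0.3,-0.9,0,0,0],[-0.3,-0.9,0,0,0],[-0.25,-0.8,0,0,0]]'
python3 -m creep '[[-0.15,-0.5,0,0,0],[-0.07,-0.24,0,0,0],[0,0,0,0,0],[0,0,0,0,0]]'
python3 - <<'E'
from h import *
go([.6044,-.0827,.13],88.7)
for n in("top","scene","wrist"):
    im=vision.get_image(n);cv2.imwrite(f"pics/{n}3.png",im["pixels"]);P=cloud(im);np.save(f"{n}3.npy",P)
    q=P.reshape(-1,3);x,y,z=q.T
    m=(z>.138)&(z<.15)&(abs(x-.604)<.09)&(abs(y+.113)<.11)
    print(n,m.sum(),cv2.minAreaRect(q[m][:,:2].astype(np.float32)*1000) if m.sum() else 0,np.median(z[m]) if m.sum() else 0)
E
```

```text
clock: 25.28
position: [0.5964, -0.0519, 0.1517]
ee_rot: [-0.039, -3.141, 0.002]
force: [1.5, -0.2, -2.0]
width: 0.149
gripper_force: 45.0
clock: 25.78
position: [0.6045, -0.0769, 0.1521]
ee_rot: [0.032, 3.141, 0.001]
force: [-0.4, 0.1, -2.3]
width: 0.153
gripper_force: 45.0
turn 0.03 shift [-0.001 -0.145  0.553] | pos [ 0.6045 -0.0769  0.1521] az 88.83 tilt [-0.     0.001 -1.   ] F [-0.4  0.1 -2.3] w 0.153 g 45.0 j7 1.12 t 25.775
top 1337 ((603.9774169921875, -99.25126647949219), (146.09317016601562, 126.08356475830078), 88.63420867919922) 0.14526502222330517
scene 2457 ((604.6915283203125, -106.39378356933594), (165.33438110351562, 131.37863159179688), 89.19549560546875) 0.14625178829327556
wrist 45436 ((600.888427734375, -106.67286682128906), (163.4687042236328, 117.99314880371094), 88.5968246459961) 0.14520536989385988
```

View pics/wrist3.png

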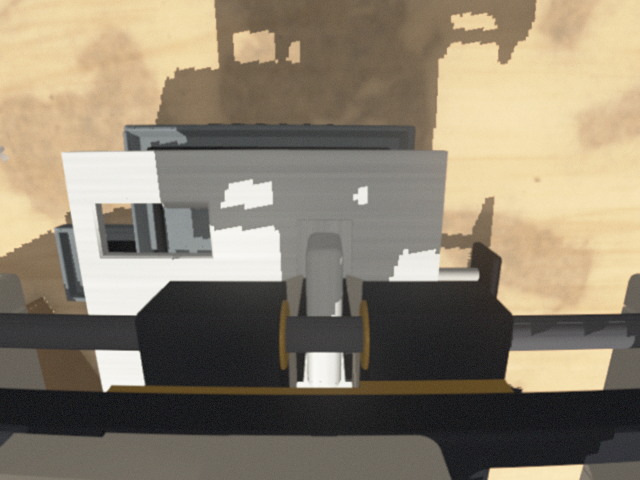

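View pics/scene3.png

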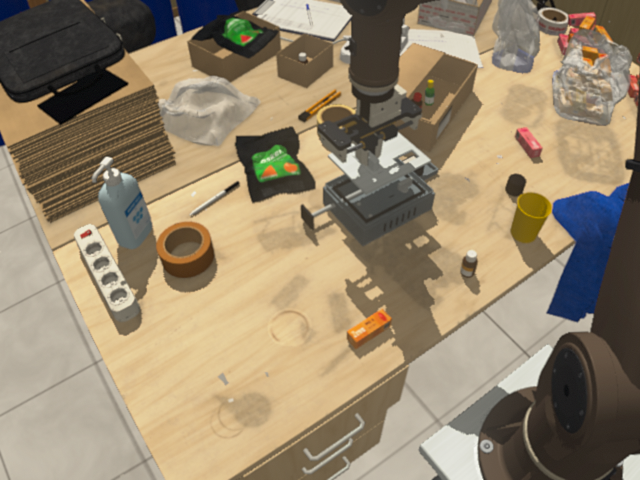

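The wrist view shows the cover held square, with its slot at (155,230); the scene view shows it above the housing, with the carton and vial unmoved. The measured cover centre is (604,-106), as expected for this TCP. Lowering in stages.

```bash

python3 -m creep '[[0,-0.1,0.3,0.03,0],[0,-0.04,0.5,0,0],[0,0,0.4,0,0],[0,0,0.1,0,0],[0,0,0,0,0],[0,0,0,0,0]]'
python3 -m creep '[[0,0,0.15,0,0],[0,0,0.15,0,0],[0,0,0.1,0,0],[0,0,0,0,0]]'
python3 -c "
from h import *
go([.6044,-.0827,.0625],88.7)"
```

```text
clock: 26.68
position: [0.6051, -0.0839, 0.1005]
ee_rot: [0.038, 3.14, 0.0]
force: [-0.5, 0.2, -2.6]
width: 0.151
gripper_force: 45.0
clock: 27.18
position: [0.6043, -0.0842, 0.0834]
ee_rot: [-0.039, -3.141, 0.0]
force: [0.2, 0.6, -1.9]
width: 0.152
gripper_force: 45.0
turn -0.03 shift [-0.001  0.039  0.523] | pos [ 0.6043 -0.0842  0.0834] az 88.59 tilt [ 0.001 -0.    -1.   ] F [ 0.2  0.6 -1.9] w 0.152 g 45.0 j7 1.07 t 27.175
```

```bash

python3 -m creep '[[0,0.03,0,0,0],[0,0,0.1,0,0],[0,0,0.1,0,0],[0,0,0.08,0,0],[0,0,0,0,0]]'
python3 -m creep '[[0,0,0.06,0,0],[0,0,0.06,0,0],[0,0,0,0,0]]'
python3 -c "
from h import *
go([.6044,-.0827,.0625],88.7)"
```

```text
clock: 27.8
position: [0.6044, -0.0831, 0.0723]
ee_rot: [-0.039, -3.141, 0.0]
force: [-0.5, 0.2, -2.5]
width: 0.147
gripper_force: 45.0
clock: 28.18
position: [0.6047, -0.083, 0.0678]
ee_rot: [-0.039, -3.141, 0.0]
force: [-0.1, 0.5, -2.8]
width: 0.15
gripper_force: 45.0
turn -0.03 shift [0.006 0.008 0.133] | pos [ 0.6047 -0.083   0.0678] az 88.59 tilt [ 0. -0. -1.] F [-0.1  0.5 -2.8] w 0.15 g 45.0 j7 1.05 t 28.175
```

Just at the gasket now, no side contact. Pressing down.

```bash

python3 -m creep '[[0,0,0.05,0,0],[0,0,0.05,0,0],[0,0,0,0,0]]'
python3 -m creep '[[0,0,0.03,0,0],[0,0,0,0,0],[0,0,0,0,0]]'
python3 -m creep '[[0,0,0.03,0,0],[0,0,0,0,0],[0,0,0,0,0]]'

```

```text
clock: 28.55
position: [0.6048, -0.083, 0.0642]
ee_rot: [0.039, 3.141, -0.0]
force: [-2.4, -0.6, 4.8]
width: 0.148
gripper_force: 45.0
clock: 28.92
position: [0.6048, -0.0829, 0.0632]
ee_rot: [0.039, 3.141, -0.0]
force: [-2.4, -1.0, 5.8]
width: 0.148
gripper_force: 45.0
clock: 29.3
position: [0.6048, -0.083, 0.0626]
ee_rot: [0.039, 3.141, -0.001]
force: [-5.2, -2.0, 11.5]
width: 0.147
gripper_force: 45.0
```

```bash

python3 -m creep '[[0,0,0.03,0,0],[0,0,0,0,0],[0,0,0,0,0]]'
python3 -m creep '[[0,0,0.03,0,0],[0,0,0,0,0],[0,0,0,0,0]]'
python3 - <<'E'
from h import *
go([.6044,-.0827,.0625],88.7);s=readout.observe();print(s["ft_torque"])
for n in("top","scene","wrist"):
    im=vision.get_image(n);cv2.imwrite(f"pics/{n}4.png",im["pixels"]);P=cloud(im);q=P.reshape(-1,3);x,y,z=q.T
    m=(abs(x-.604)<.058)&(abs(y+.113)<.074)&(z>.048)&(z<.066)&(im["pixels"].reshape(-1,3).min(1)>100)
    if m.sum()>50:
        A=np.c_[x[m]-.604,y[m]+.1127,np.ones(m.sum())];r=np.ones(len(A),bool)
        for _ in range(4):
            c=np.linalg.lstsq(A[r],z[m][r],rcond=None)[0];r=abs(A@c-z[m])<.002
        print(n,m.sum(),r.sum(),'plane slopes,z',np.round(c,4))
E
```

```text
clock: 29.68
position: [0.6048, -0.083, 0.0625]
ee_rot: [0.039, 3.14, -0.002]
force: [-9.9, -1.4, 23.9]
width: 0.147
gripper_force: 45.0
clock: 30.05
position: [0.6048, -0.083, 0.0625]
ee_rot: [0.039, 3.14, -0.003]
force: [-14.2, -3.4, 36.1]
width: 0.149
gripper_force: 45.0
turn -0.03 shift [ 0.01   0.008 -0.001] | pos [ 0.6048 -0.083   0.0625] az 88.58 tilt [-0.001 -0.002 -1.   ] F [-14.2  -3.4  36.1] w 0.149 g 45.0 j7 1.04 t 30.05
[-3.58177710e-01  2.94886247e+00 -8.17540593e-04]
top 320 172 plane slopes,z [-0.0133  0.0171  0.0553]
scene 1526 1137 plane slopes,z [-0.0037  0.0003  0.0566]
wrist 37393 35267 plane slopes,z [ 0.0012 -0.0004  0.0558]
```

View pics/wrist4.png

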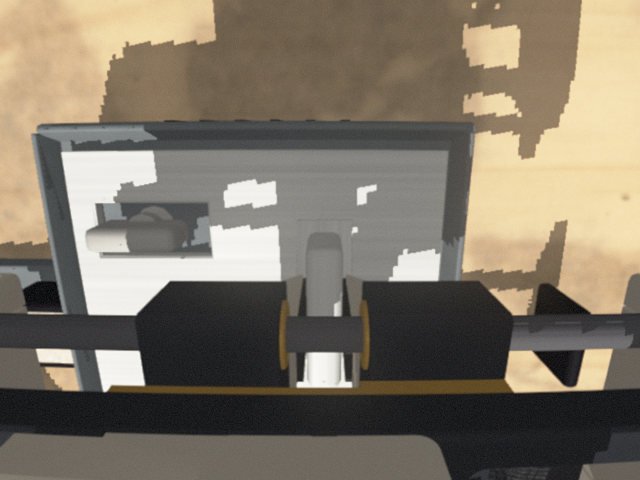

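The plate top is at z ≈ 0.056 and level, so it is flush (deck 0.050 plus 6 mm). The wing stands through the slot at (150,235) and the motion has stopped solid. I'll ease the press a little for margin, check it and hand in.

```bash

python3 -m creep '[[0,0,-0.03,0,0],[0,0,0,0,0],[0,0,0,0,0],[0,0,0,0,0]]' && python3 -c "
from cell import readout,sign_off
s=readout.observe();print(s['position'],s['force'])
assert s['force'][2]>14 and s['position'][2]<.0629
print(sign_off())"
```

```text
clock: 30.7
position: [0.6048, -0.083, 0.0625]
ee_rot: [0.039, 3.14, -0.002]
force: [-9.7, -2.3, 23.6]
width: 0.15
gripper_force: 45.0
[ 0.60478772 -0.08298493  0.06250792] [-9.65151367 -2.30428844 23.60843511]
the job is handed in; nothing more can be done
None
```

I handed the job in at 30.7 s: the battery is out on the tray, the wing lies between its index marks, and the gripper holds the cover pressed flush at about 24 N with the wing through the slot; the carton and vial were not touched.

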